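Tap a bearing cup home square

TASK

A steel bearing cup is only started, a little crooked, in the bore of the aluminium housing. Take the brass drift out of its stand and, pressing gently with its tip on the cup's rim, a little here and then a little on the opposite side, work the cup down until you feel it bottom solidly all round on the hidden shoulder in the bore, sitting square; never let it cock far over, never hammer or force it, and touch the cup only with the drift. Then stand the drift back in the hole of its stand and leave the other things on the mat alone.

Things in the scene. Friction and masses are not known exactly. Their poses are not given: they have to be found in the camera images.
- housing: Aluminium bearing housing fixed to the bench: a 96 x 96 mm block, 55 mm high, with a round bore in the middle of its flat top, and a 10 mm thick foot under it that is 130 mm long along its x. Origin: centre of its underside on the bench, z up; the top face is at z = 55 mm.
- cup: Thick steel bearing cup, a ring standing partly in the bore: 56 mm outside, 36 mm inside (open middle), 44 mm long. Origin: centre of its flat upper rim face; z is the cup's axis, up. At the start this face is 16 to 18 mm above the housing's top and tilted up to 0.05 rad in any direction; home it is level, 3 to 13 mm above. Tilt over 0.09 rad (5 mm across the rim) is cocked.
- bore (a point): Centre of the bore's mouth on the housing's top. Its shoulder is out of sight; its depth differs each time: only feel tells. Tight fit: pressed on one side, 23 mm off the axis, the cup starts at about 5 N and needs about 0.5 N more per mm/s; it stays where left. The pressed side sinks, the far side stays or rises slightly. A side on the shoulder is solid. Pushes over 25 N are forcing.
- drift: Hand drift, 130 mm long, 130 to 240 g: brass shank 14 mm in diameter, 75 mm long, flat tip; above it a brass collar 28 mm in diameter (75 to 83 mm from the tip); then a black square grip 20 x 20 mm (83 to 130 mm from the tip). Origin: centre of the tip's face; z from tip to grip, up when it stands in the stand; x and y square to the grip's faces.
- stand: Pale wooden block fixed to the bench, 70 x 70 mm, 40 mm high, with one round hole 18 mm in diameter and 34 mm deep in the middle of its top; the drift stands in it tip down, its tip 6 mm above the bench. Origin: centre of its underside, z up.
- bracket: Bystander: loose open aluminium bracket, 50 x 80 x 40 mm. Origin: centre of its underside.
- spare_ring: Bystander: loose small steel ring, 40 mm in diameter, 12 mm high. Origin: centre of its underside.
- spray_bottle: Bystander: loose white bottle, 44 mm in diameter, 130 mm high. Origin: centre of its underside.
- brush: Bystander: loose brush lying on the mat. Origin: centre of its underside.
Mind the look-alikes: they are no part of the job. Of the things like the stand, leave any that is orange, pink or turquoise; of the rest the larger one is meant.

How it is judged:
By the outcome, as a careful person would: the job done as asked, in the order asked, and still so for the second after the job is handed in, with the robot touching nothing.
It also fails if it takes over 72 s, if anything falls off the work surface, if the arm or the gripper's body presses on something with over 40 N, if the wrist force passes 120 N, or if a joint passes its speed limit or range.

ROBOT

A 6-joint arm with a two-finger parallel gripper is mounted at the origin on the work surface. World frame = base frame: x ahead of the robot, y to its left, z up, the work surface at z = 0. Lengths are in mm, angles in rad, forces in N, time in s.
With the tool pointing down it reaches from about 300 to 875 mm from the base axis. Payload 6.4 kg.
Tool frame: the origin (TCP) lies on the centre line of the jaws, within the pads' length; the fingertips stand 11 mm ahead of it and the grasp point (between the pads) lies 8 mm behind it (tip_extent is the distance from the TCP to the fingertips, in mm); x points along the fingers, y is the direction in which the jaws open and shut, and the axes are right-handed (so a half turn about x gives the same grasp; the last joint's range is limited). The gripper opens to 85 mm and grips with 20 to 120 N. Pads are 22 mm wide; open, the fingers measure 114 mm over their backs; the gripper's body (76 mm by 85 mm) begins 54 mm behind the grasp point. The pads swing forward as they close: fully open they stand 13 mm farther back than shut.
Start: joints at [-1.489, 0.181, 1.607, -0, 1.354, -0.206], TCP at [163.226, -551.361, 242.288] pointing down, gripper open.
Joint ranges: [-2.99, 2.99], [-0.89, 2.07], [0.3, 2.58], [-1.14, 4.28], [0, 2.63], [-3.12, 3.12]. Speed limits (rad/s): [2.57, 2.57, 3.01, 3.14, 3.14, 3.14].

INTERFACE

Orientations are given as a unit quaternion [x, y, z, w].
In Python, from workcell import * gives the robot as it stands. The module is installed in compiled form; this text tells all that it offers.
- The arm moves only by the tool arm_command, never from a script. Its argument "steps" is a list of rows, each a list of 7 numbers: the shift along the world's x, y, z in mm, then the turn, a rotation vector about the world's x, y, z in rad, then the finger opening in mm, from 0 to 85.4. A call has 1 to 12 rows; each row is the pose to reach, as a shift and turn from the pose commanded when the call began; what a row does not reach only later rows make up. A row lasts 1/10 s, in which the tool goes at most 50 mm and 8.59 degrees, less where a joint would pass 70% of its speed; a pose out of reach is approached as far as the arm can. A call with a gripper value outside its range is refused whole. The fingers move at their own pace and stop on an object; "newtons" is the grip in N (left out, the last holds). Time passes only in rows, so rows that repeat a pose let the fingers close. It gives the time, the measured TCP pose, the force and the opening at its end, in the units of the state.
- observe(): the state, without advancing time (a new reading comes with each control period).
- grab_frame(name): name is "scene" or "top" or "wrist"; returns the picture (400x640x3 uint8, red, green, blue); there is no depth.
- calibration(name): a dict with "fx", "fy", "cx", "cy" (pixels), "view" (4x4, takes a point from world to camera coordinates). Camera axes: x right, y up, looking along -z (the intrinsics and any distortion apply to the point x, -y, -z); pixel columns grow to the right and rows downward; lengths in mm; the calibration is good to about 2 mm. The wrist camera is an equidistant fisheye: a pixel r from the principal point sees the ray r / f radians off the axis. A picture is of the moment at which its call begins: read the wrist's pose just before it. calibration takes no time and is no camera call; for the wrist camera it gives the pose at the moment of the call.
- job_done(): hands the job in, once; it reports no verdict.
Trained networks look in the newest picture that a camera, given by its name, has taken for a name from the list of things; names that differ only in an ending like _2 or _b are one class to them, and where a whole thing is asked for, a point or a joint stands for the part that bears it (a point fixed in the world has none). Each returns a list of dicts, best first, with "p" (0 to 1); they miss things now and then, are a little off and sometimes report something else, mostly with a low value. They report only what shows in the picture. A call takes as long as a camera call. They do not tell look-alikes from the thing itself.
- recognise(camera, query): "rect" ([centre column, centre row, width, height] in pixels, round what is visible of it).
- spot_point(camera, query): "location" ([column, row] in pixels: a listed point, or the origin of a listed thing).
The state is a dict: "clock": time; "joint_pos": joint angles; "qd": joint speeds; "tau": joint torques, N m; "ee_pos": TCP position; "ee_rot": TCP orientation; "force": force on the tool from outside, world axes, zero at the start; "ft_torque": the same for the moment, N m; "finger_gap": opening from 0.0 (shut) to 1.0 (fully open).
Only numpy, scipy, OpenCV 4.12 (cv2) and the standard library are available. Lean on these libraries where they do the work, as an engineer would, in place of code of your own. Each camera call takes 0.05 s, during which the arm holds its last target. There are 200 camera calls.

## Working session

There is one attempt and no reset: what is moved stays moved. The work goes in short steps, Python scripts to look and compute and a tool call to move; the robot and the scene stay as the last step left them, time stands still between calls to the robot, and variables do not carry over. Pictures are saved under pics/ and viewed, about 8 in all and at most 12, crops included, and the job is handed in when it is done.

Besides the shell and the picture viewer there is one more tool, called after "Emit:" as name([rows], argument=value, ...), one row to a line, values as JSON. arm_command: Moves the arm, as the interface text tells. Its arguments: {"type":"object","properties":{"steps":{"type":"array"},"newtons":{"type":"number"}},"required":["steps"]}

```bash
mkdir -p pics
cat > h.py <<'E'
from workcell import *
import numpy as np, cv2
def ray(cam,px,c=None):
    c=c or calibration(cam); V=np.array(c["view"]); R=V[:3,:3]; o=-R.T@V[:3,3]
    x=(px[0]-c["cx"])/c["fx"]; y=(px[1]-c["cy"])/c["fy"]
    if cam=="wrist":
        r=np.hypot(x,y); s=np.sin(r)/r if r>1e-9 else 1; d=np.array([x*s,-y*s,-np.cos(r)])
    else: d=np.array([x,-y,-1.])
    return o,R.T@d
def onz(cam,px,z,c=None):
    o,d=ray(cam,px,c); return o+d*(z-o[2])/d[2]
def proj(cam,p,c=None):
    c=c or calibration(cam); V=np.array(c["view"]); q=V[:3,:3]@np.array(p)+V[:3,3]; x,y,z=q[0],-q[1],-q[2]
    if cam=="wrist":
        t=np.arctan2(np.hypot(x,y),z); n=np.hypot(x,y)+1e-9; x,y=x/n*t,y/n*t
    else: x,y=x/z,y/z
    return np.array([c["cx"]+c["fx"]*x,c["cy"]+c["fy"]*y])
def save(n,im): cv2.imwrite(f"pics/{n}.png",im[:,:,::-1])
E
python3 - <<'E'
from h import *
np.set_printoptions(precision=1,suppress=True)
print(observe())
for c in ["top","scene"]:
    save(c+"0",grab_frame(c))
    k=calibration(c); print(c,k["fx"],k.keys(),"campos",ray(c,(k["cx"],k["cy"]))[0])
    for q,z in [("cup",72),("bore",55),("drift",6),("stand",0),("housing",0)]:
        for r in spot_point(c,q)[:3]:
            print(q,round(r["p"],2),np.array(r["location"]),onz(c,r["location"],z))
    for r in recognise(c,"stand")[:3]+recognise(c,"drift")[:2]: print(r)
E
```

```text
{'clock': 0.0, 'joint_pos': array([-1.5,  0.2,  1.6, -0. ,  1.4, -0.2]), 'qd': array([ 0., -0.,  0., -0., -0.,  0.]), 'tau': array([ -0. , -44.5, -35.1,  -0. ,   0. ,   0. ]), 'ee_pos': array([ 163.2, -550.8,  241.4]), 'ee_rot': array([ 0.7,  0.1, -0.7,  0.1]), 'force': array([ 0.1, -0.1, -0.1]), 'ft_torque': array([-0.1,  0. , -0. ]), 'finger_gap': 0.9961332372516861}
top 430.602143215533 dict_keys(['fx', 'fy', 'cx', 'cy', 'view']) campos [464.4  62.6 966.5]
cup 0.74 [304.6 195.9] [564.2 105.1  72. ]
bore 0.84 [303.4 194.3] [569.6 108.4  55. ]
bore 0.62 [391.  213.8] [527.6 -77.1  55. ]
drift 0.59 [392.2 211.7] [535.7 -87.3   6. ]
drift 0.33 [305.9 197.9] [567.1 105.3   6. ]
stand 0.85 [390.7 216.7] [524.9 -84.7   0. ]
stand 0.81 [370.9 273.4] [399.3 -38.8   0. ]
stand 0.79 [443.6 193.9] [ 576.  -204.2    0. ]
housing 0.72 [306.7 204.1] [553.7 103.7   0. ]
{'rect': [375.5, 162.4, 33.3, 34.2], 'p': 0.95}
{'rect': [448.0, 260.4, 49.7, 46.8], 'p': 0.71}
{'rect': [335.8, 116.5, 33.3, 26.9], 'p': 0.65}
{'rect': [402.4, 209.8, 19.6, 12.3], 'p': 0.63}
scene 364.80208129997516 dict_keys(['fx', 'fy', 'cx', 'cy', 'view']) campos [1160.    -8.9  587.6]
cup 0.8 [345.5 193.6] [566.8 102.7  72. ]
bore 0.98 [349.8 199.1] [566.6 113.1  55. ]
drift 0.73 [262.3 213.2] [541.2 -84.    6. ]
stand 0.84 [218.7 191. ] [ 444.  -194.5    0. ]
stand 0.82 [281.9 247.1] [643.2 -41.1   0. ]
stand 0.74 [263. 211.] [527.5 -83.3   0. ]
housing 0.8 [348.7 215.4] [561.5 114.3   0. ]
housing 0.74 [258.9 213.8] [536.1 -92.6   0. ]
{'rect': [260.9, 206.7, 42.9, 40.5], 'p': 0.94}
{'rect': [206.1, 228.6, 32.6, 29.2], 'p': 0.94}
{'rect': [214.2, 181.3, 43.6, 34.8], 'p': 0.79}
{'rect': [256.2, 184.6, 20.6, 41.8], 'p': 0.75}
{'rect': [325.6, 281.6, 43.9, 32.1], 'p': 0.28}
```

View pics/top0.png

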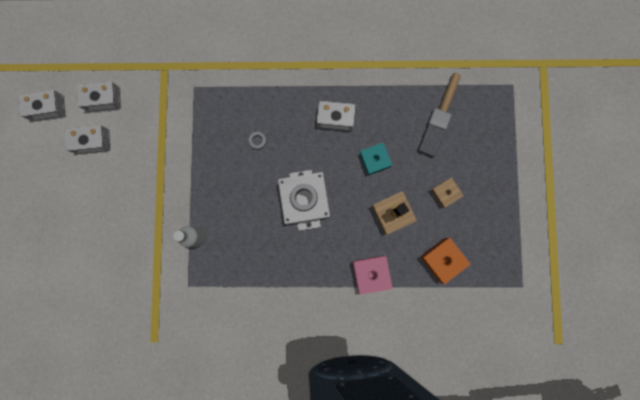

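View pics/scene0.png

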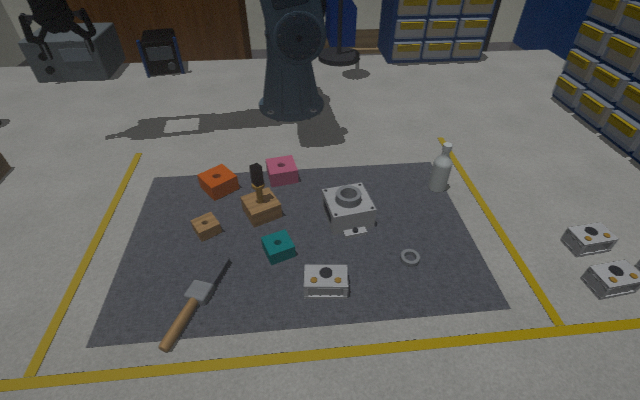

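The drift stands in the large wooden block at top (393,212) and scene (262,207). The look-alikes are pink, orange, turquoise and a small wooden block. The housing with its cup is at top (304,197). I'll move above the drift for a close look.

Emit:
arm_command([
  [30,40,30,0,0,0,85],
  [60,77,60,0,0,0,85],
  [90,115,60,0,0,0,85],
  [120,153,60,0,0,0,85],
  [150,191,60,0,0,0,85],
  [180,229,60,0,0,0,85],
  [210,267,60,0,0,0,85],
  [240,305,60,0,0,0,85],
  [270,343,60,0,0,0,85],
  [300,381,60,0,0,0,85],
  [330,419,60,0,0,0,85],
  [340,450,60,0,0,0,85],
])

```text
clock: 2.0
ee_pos: [505.0, -98.9, 302.4]
ee_rot: [0.7, 0.102, -0.699, 0.102]
force: [0.3, -0.1, -0.4]
finger_gap: 0.997
```

Run:
```python
from h import *
np.set_printoptions(precision=2,suppress=True)
from scipy.spatial.transform import Rotation as R
o=observe(); print(o["clock"],o["ee_pos"],o["force"],o["joint_pos"]); print(R.from_quat(o["ee_rot"]).as_matrix())
k=calibration("wrist"); im=grab_frame("wrist"); save("w1",im)
print("cam",ray("wrist",(k["cx"],k["cy"]),k),k["fx"])
for q,z in [("drift",6),("stand",0),("cup",72),("bore",55)]:
    for r in spot_point("wrist",q)[:3]:
        print(q,round(r["p"],2),np.array(r["location"]),onz("wrist",r["location"],z,k))
```

```text
2.0 [505.03 -98.94 302.41] [ 0.35 -0.06 -0.36] [-0.42 -0.    1.68  0.    1.46  0.86]
[[ 0.    0.29 -0.96]
 [ 0.   -0.96 -0.29]
 [-1.    0.   -0.  ]]
cam (array([575.59, -77.33, 435.27]), array([-0.28, -0.08, -0.96])) 309.70691628693146
drift 0.81 [321.6 138.6] [532.15 -89.65   6.  ]
stand 0.7 [319.2  49.1] [652.18 -50.35   0.  ]
stand 0.68 [318.6 139.3] [529.39 -86.07   0.  ]
stand 0.66 [257.9 216.9] [391.39 -30.47   0.  ]
cup 0.65 [175.   83.7] [559.08 107.98  72.  ]
cup 0.65 [321.  135.7] [541.92 -86.1   72.  ]
bore 0.81 [181.5  84.2] [559.42 106.89  55.  ]
```

View pics/w1.png

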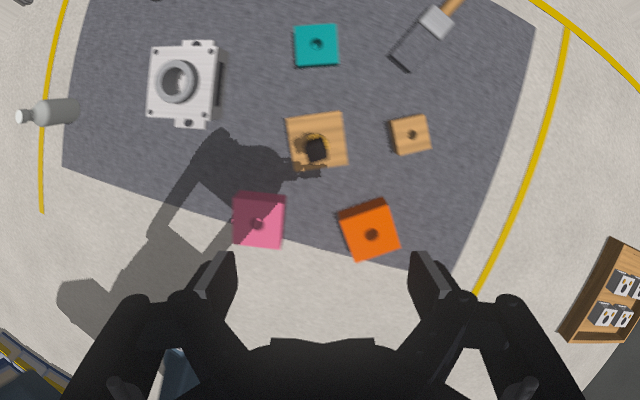

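The wrist view shows the stand at (316,140) with the black grip top at about (315,150). The housing and cup are at (178,82). I'll measure the grip and cup more closely.

Run:
```python
from h import *
np.set_printoptions(precision=1,suppress=True)
im=cv2.imread("pics/w1.png"); k=calibration("wrist")
a=cv2.resize(im[100:185,275:360],None,fx=4.6,fy=4.6,interpolation=cv2.INTER_CUBIC)
b=cv2.resize(im[35:120,135:220],None,fx=4.6,fy=4.6,interpolation=cv2.INTER_CUBIC)
cv2.imwrite("pics/c1.png",np.hstack([a,b]))
g=im.max(2); m=(g<45).astype(np.uint8); n,l,s,c=cv2.connectedComponentsWithStats(m[120:175,290:345])
for i in range(1,n):
    if s[i,4]>60:
        ct=cv2.findContours((l==i).astype(np.uint8),0,2)[0][0]+np.array([290,120])
        print(s[i],c[i]+[290,120],onz("wrist",c[i]+[290,120],136,k)); 
        P=np.float32([onz("wrist",p[0],136,k)[:2] for p in ct]); print(cv2.minAreaRect(P))
# stand top outline in wrist and in top
t=cv2.imread("pics/top0.png")
for nm,I,(x0,x1,y0,y1),kk in [("wrist",im,(280,355,105,175),k),("top",t,(365,425,185,240),calibration("top"))]:
    h=cv2.cvtColor(I,cv2.COLOR_BGR2HSV)[y0:y1,x0:x1]; m=((h[...,0]>8)&(h[...,0]<22)&(h[...,1]>70)&(h[...,2]>130)).astype(np.uint8)
    ys,xs=np.nonzero(m); P=np.float32([onz(nm,(x+x0,y+y0),40,kk)[:2] for x,y in zip(xs,ys)]); print(nm,len(P),cv2.minAreaRect(P))
```

```text
wrist 2224 ((528.7749633789062, -86.27275085449219), (71.5850601196289, 71.89419555664062), 24.31437110900879)
top 547 ((532.2294311523438, -87.21981811523438), (66.49413299560547, 67.0448989868164), 24.91518783569336)
```

View pics/c1.png

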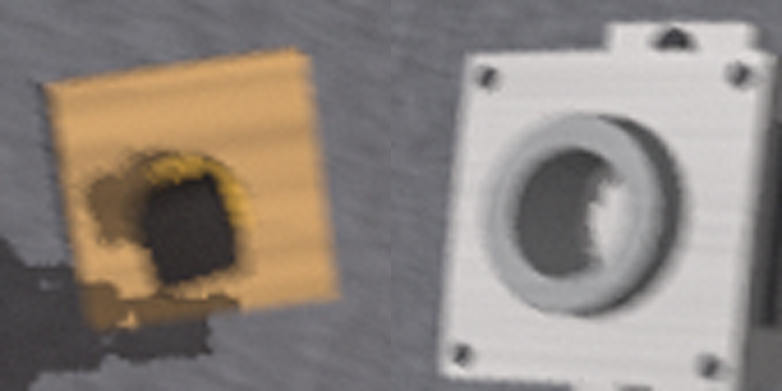

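Run:
```python
from h import *
np.set_printoptions(precision=2,suppress=True)
k=calibration("wrist"); f=lambda u,v,x0=275,y0=100:(x0+u/4.6,y0+v/4.6)
c=onz("wrist",f(192,237),136,k); a=onz("wrist",f(165,283),136,k); b=onz("wrist",f(235,262),136,k); l=onz("wrist",f(145,195),136,k)
print("grip",c,"edge",b-a,np.linalg.norm(b-a),"ang deg",np.degrees(np.arctan2(*(b-a)[1::-1])), (l-a)[:2])
# housing top corners and holes (crop b)
g=lambda u,v:f(u-391,v,135,35)
for p in [(468,52),(772,50),(742,385),(440,375)]: print("corner",onz("wrist",g(*p),55,k))
for p in [(487,77),(740,73),(711,366),(462,355)]: print("hole",onz("wrist",g(*p),55,k))
print("ring outer c",onz("wrist",g(575,213),72,k), "inner",onz("wrist",g(565,213),72,k))
for p in [(484,213),(668,213),(578,113),(578,315)]: print("ring",onz("wrist",g(*p),72,k))
```

```text
grip [529.67 -87.82 136.  ] edge [  8.58 -12.98   0.  ] 15.565034993419827 ang deg -56.5272808178025 [16.98  9.3 ]
corner [600.15 164.51  55.  ]
corner [615.13  67.67  55.  ]
corner [522.76  51.04  55.  ]
corner [504.72 148.97  55.  ]
hole [593.65 155.44  55.  ]
hole [607.11  75.03  55.  ]
hole [525.82  61.44  55.  ]
hole [512.07 142.42  55.  ]
ring outer c [560.05 105.73  72.  ] inner [559.5  108.83  72.  ]
ring [555.11 134.88  72.  ]
ring [565.17  77.88  72.  ]
ring [587.04 112.54  72.  ]
ring [533.03  97.67  72.  ]
```

Emit:
arm_command([
  [13,6,-40,0,0,0.12,85],
  [26,13,-80,0,0,0.25,85],
  [26,13,-118,0,0,0.25,85],
  [26,13,-122,0,0,0.25,85],
  [26,13,-122,0,0,0.25,85],
])

```text
clock: 2.75
ee_pos: [528.4, -89.4, 180.0]
ee_rot: [-0.681, -0.188, 0.683, -0.187]
force: [0.0, -0.3, 0.8]
finger_gap: 0.993
```

Run:
```python
from h import *
np.set_printoptions(precision=2,suppress=True)
o=observe(); print(o["clock"],o["ee_pos"],o["force"])
im=grab_frame("wrist"); k=calibration("wrist"); print(observe()["ee_pos"])
p=proj("wrist",(530,-87,136),k); print(p, proj("wrist",(530,-87,40),k),proj("wrist",o["ee_pos"],k))
x,y=int(p[0]),min(int(p[1]),320)
cv2.imwrite("pics/w2.png",cv2.resize(im[y-80:y+80,x-110:x+110,::-1],None,fx=3.5,fy=3.5)); print("crop origin",x-110,y-80)
```

```text
2.75 [528.44 -89.36 180.01] [ 0.02 -0.28  0.76]
[529.64 -89.66 181.73]
[319.94 225.25] [320.51 185.83] [321.99 263.33]
crop origin 209 145
```

View pics/w2.png

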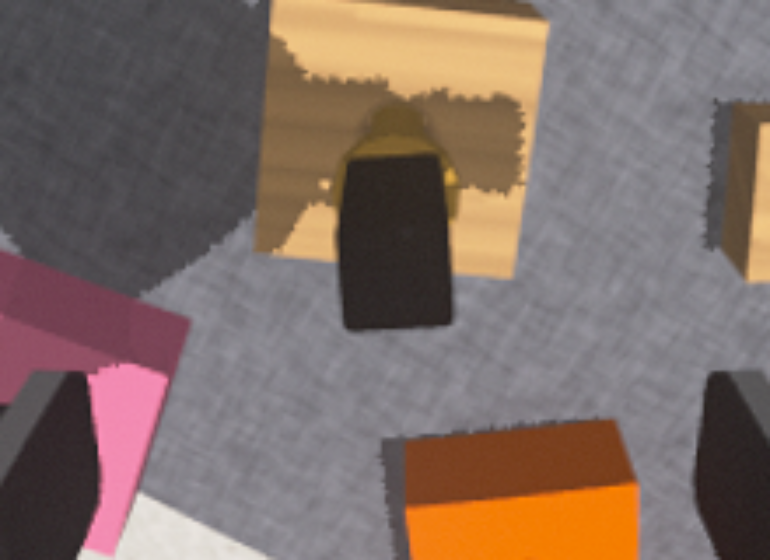

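The grip is nearly square to the jaws and centred: crop columns 345–452, jaws 100–697.

Run:
```python
from h import *
np.set_printoptions(precision=2,suppress=True)
from scipy.spatial.transform import Rotation as R
k=calibration("wrist"); o=observe(); M=R.from_quat(o["ee_rot"]).as_matrix()
a,b,c,d=[onz("wrist",(209+u/3.5,145+v/3.5),136,k) for u,v in [(346,328),(452,323),(342,158),(438,154)]]
print(o["ee_pos"]);print(a,b,np.linalg.norm(b-a)); m=(a+b)/2; n=np.array([-(b-a)[1],(b-a)[0],0]);n/=np.linalg.norm(n)
print("centre",m+10*n, m-10*n,"edge deg",np.degrees(np.arctan2(*(b-a)[1::-1])),"jaw",M[:,1],np.degrees(np.arctan2(M[1,1],M[0,1])))
e,f=[onz("wrist",(209+u/3.5,145+v/3.5),40,k) for u,v in [(257,252),(515,278)]]; g=onz("wrist",(209+272/3.5,145),40,k);h=onz("wrist",(209+548/3.5,145+18/3.5),40,k)
print("stand",e,f,g,h,(e+f+g+h)/4)
```

```text
[529.64 -89.66 181.73]
[518.16 -85.13 136.  ] [ 528.79 -101.07  136.  ] 19.164014610727875
centre [531.79 -87.55 136.  ] [515.15 -98.64 136.  ] edge deg -56.32313530610304 jaw [ 0.51 -0.86  0.  ] -59.29204643913692
stand [485.19 -71.44  40.  ] [ 514.63 -135.81   40.  ] [547.11 -41.76  40.  ] [ 579.28 -104.79   40.  ] [531.55 -88.45  40.  ]
```

Emit:
arm_command([
  [2,2,-35,0,0,0.05,85],
  [2,2,-65,0,0,0.05,85],
  [2,2,-74,0,0,0.05,60],
  [2,2,-74,0,0,0.05,40],
  [2,2,-74,0,0,0.05,25],
  [2,2,-74,0,0,0.05,10],
  [2,2,-74,0,0,0.05,10],
  [2,2,-74,0,0,0.05,10],
], newtons=90)

```text
clock: 3.6
ee_pos: [532.6, -86.8, 108.5]
ee_rot: [0.678, 0.204, -0.676, 0.206]
force: [-1.1, 1.0, 5.4]
finger_gap: 0.224
```

Run:
```python
from h import *
o=observe(); print(o)
```

```text
{'clock': 3.6, 'joint_pos': array([-3.81721771e-01,  2.62792053e-01,  1.80429836e+00,  4.37645595e-05,
        1.07104815e+00,  6.01223341e-01]), 'qd': array([-0.00026166, -0.00026788,  0.00059572,  0.00034543,  0.00094825,
       -0.00047572]), 'tau': array([-1.46834878e-01, -4.04633045e+01, -2.80839962e+01, -9.89471708e-03,
       -3.80728701e-01, -8.19726010e-04]), 'ee_pos': array([532.59680207, -86.8409396 , 108.48357146]), 'ee_rot': array([ 0.67774431,  0.20409659, -0.67582149,  0.20560287]), 'force': array([-1.09444953,  1.01943693,  5.42150476]), 'ft_torque': array([0.09672621, 0.22385252, 0.04403028]), 'finger_gap': 0.22372057222465275}
```

Emit:
arm_command([
  [0,0,15,0,0,0,10],
  [0,0,45,0,0,0,10],
  [0,0,80,0,0,0,10],
  [0,0,110,0,0,0,10],
  [-7,40,110,0,0,0,10],
  [-14,80,110,0,0,0,10],
  [-21,120,110,0,0,0,10],
  [-28,155,110,0,0,0,10],
  [-28,162,110,0,0,0,10],
  [-28,162,110,0,0,0,10],
])

```text
clock: 4.6
ee_pos: [503.2, 76.7, 217.0]
ee_rot: [0.677, 0.206, -0.676, 0.206]
force: [0.3, 0.8, -1.6]
finger_gap: 0.22
```

Run:
```python
from h import *
from scipy.spatial.transform import Rotation as R
np.set_printoptions(precision=2,suppress=True)
im=grab_frame("wrist"); k=calibration("wrist"); o=observe(); print(o["clock"],o["ee_pos"],o["force"],o["finger_gap"])
M=R.from_quat(o["ee_rot"]).as_matrix();print(M)
for q,z in [("cup",72),("bore",55)]:
    for r in spot_point("wrist",q)[:2]: print(q,round(r["p"],2),np.array(r["location"]),onz("wrist",r["location"],z,k))
print("tip pred px",proj("wrist",o["ee_pos"]+M[:,0]*102.5,k),"collar",proj("wrist",o["ee_pos"]+M[:,0]*20,k))
p=proj("wrist",(560,107,72),k); print(p); x,y=[int(v) for v in p]; x=max(x,110);y=max(y,80)
save("w3full",im); cv2.imwrite("pics/w3.png",cv2.resize(im[y-60:y+160,x-120:x+120,::-1],None,fx=2.7,fy=2.7)); print("origin",x-120,y-60)
```

```text
4.65 [503.48  75.68 216.85] [-0.36 -0.1  -1.69] 0.21763958789895096
[[ 0.    0.56 -0.83]
 [-0.   -0.83 -0.56]
 [-1.    0.   -0.  ]]
cup 0.74 [329.4 113.9] [562.39 108.16  72.  ]
bore 0.94 [328.1 118. ] [558.34 106.41  55.  ]
tip pred px [323.17 200.4 ] collar [323.67 245.78]
[328.98 116.83]
origin 208 56
```

View pics/w3.png

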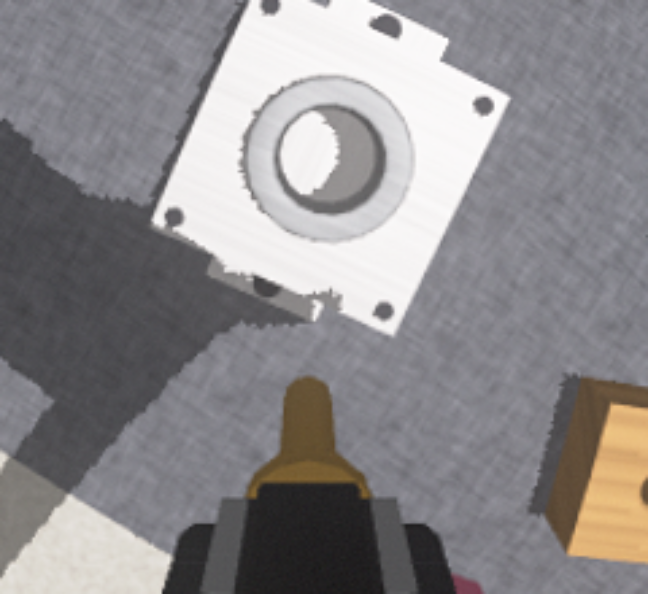

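The tip is at px (322,198), where predicted, so the drift hangs straight. The cup rim centre is at px (330,114), or about (562,108). Next I'll touch the rim on the +x side.

Emit:
arm_command([
  [40,16,0,0,0,0,10],
  [81,32,0,0,0,0,10],
  [81,32,-20,0,0,0,10],
  [81,32,-32,0,0,0,10],
  [81,32,-34,0,0,0,10],
  [81,32,-34,0,0,0,10],
  [81,32,-34,0,0,0,10],
])

```text
clock: 5.45
ee_pos: [584.3, 107.1, 183.2]
ee_rot: [0.677, 0.204, -0.677, 0.205]
force: [0.3, 0.3, -0.7]
finger_gap: 0.221
```

Emit:
arm_command([
  [0,0,-1,0,0,0,10],
  [0,0,-2,0,0,0,10],
  [0,0,-3,0,0,0,10],
  [0,0,-4,0,0,0,10],
  [0,0,-4,0,0,0,10],
])

```text
clock: 5.95
ee_pos: [584.1, 107.7, 178.1]
ee_rot: [-0.677, -0.205, 0.677, -0.205]
force: [-0.3, -0.7, -1.1]
finger_gap: 0.221
```

Emit:
arm_command([
  [0,0,-0.5,0,0,0,10],
  [0,0,-1,0,0,0,10],
  [0,0,-1.5,0,0,0,10],
  [0,0,-2,0,0,0,10],
  [0,0,-2,0,0,0,10],
])

```text
clock: 6.45
ee_pos: [584.2, 107.6, 176.1]
ee_rot: [-0.677, -0.205, 0.677, -0.205]
force: [-0.5, 0.4, -0.4]
finger_gap: 0.218
```

Emit:
arm_command([
  [0,0,-0.5,0,0,0,10],
  [0,0,-1,0,0,0,10],
  [0,0,-1,0,0,0,10],
])

```text
clock: 6.75
ee_pos: [584.3, 107.6, 175.6]
ee_rot: [0.677, 0.205, -0.677, 0.205]
force: [0.4, 0.4, 0.8]
finger_gap: 0.221
```

Emit:
arm_command([
  [0,0,-0.3,0,0,0,10],
  [0,0,-0.5,0,0,0,10],
])

```text
clock: 6.95
ee_pos: [584.4, 107.7, 175.2]
ee_rot: [0.677, 0.205, -0.677, 0.205]
force: [-0.7, -0.6, 3.0]
finger_gap: 0.221
```

Emit:
arm_command([
  [0,0,5,0,0,0,10],
  [-23,0,7,0,0,0,10],
  [-46,0,7,0,0,0,10],
  [-46,0,4,0,0,0,10],
  [-46,0,2.5,0,0,0,10],
  [-46,0,2,0,0,0,10],
  [-46,0,1.5,0,0,0,10],
  [-46,0,1.5,0,0,0,10],
])

```text
clock: 7.75
ee_pos: [538.7, 107.5, 176.1]
ee_rot: [-0.677, -0.205, 0.677, -0.205]
force: [0.6, -0.7, -1.1]
finger_gap: 0.222
```

Emit:
arm_command([
  [0,0,-0.5,0,0,0,10],
  [0,0,-1,0,0,0,10],
  [0,0,-1,0,0,0,10],
])

```text
clock: 8.05
ee_pos: [538.2, 107.6, 175.1]
ee_rot: [-0.677, -0.205, 0.677, -0.205]
force: [0.1, -0.0, -1.8]
finger_gap: 0.22
```

Emit:
arm_command([
  [0,0,-0.4,0,0,0,10],
  [0,0,-0.8,0,0,0,10],
  [0,0,-0.8,0,0,0,10],
])

```text
clock: 8.35
ee_pos: [538.3, 107.7, 174.6]
ee_rot: [0.677, 0.205, -0.677, 0.205]
force: [0.3, -0.5, -1.9]
finger_gap: 0.229
```

Emit:
arm_command([
  [0,0,-0.3,0,0,0,10],
  [0,0,-0.6,0,0,0,10],
  [0,0,-0.6,0,0,0,10],
])

```text
clock: 8.65
ee_pos: [538.3, 107.6, 174.2]
ee_rot: [0.677, 0.205, -0.677, 0.205]
force: [-0.1, -0.5, 1.9]
finger_gap: 0.22
```

Emit:
arm_command([
  [0,0,5,0,0,0,10],
  [12,12,8,0,0,0,10],
  [23,23,8,0,0,0,10],
  [23,23,4.5,0,0,0,10],
  [23,23,3,0,0,0,10],
  [23,23,2.2,0,0,0,10],
  [23,23,1.6,0,0,0,10],
  [23,23,1.6,0,0,0,10],
])

```text
clock: 9.45
ee_pos: [560.9, 130.3, 175.4]
ee_rot: [-0.677, -0.205, 0.677, -0.205]
force: [-0.4, -0.4, -1.6]
finger_gap: 0.221
```

Emit:
arm_command([
  [0,0,-0.4,0,0,0,10],
  [0,0,-0.8,0,0,0,10],
  [0,0,-0.8,0,0,0,10],
])

```text
clock: 9.75
ee_pos: [561.2, 130.6, 174.7]
ee_rot: [-0.677, -0.205, 0.677, -0.205]
force: [-0.8, 0.3, -2.1]
finger_gap: 0.224
```

Emit:
arm_command([
  [0,0,-0.4,0,0,0,10],
  [0,0,-0.8,0,0,0,10],
  [0,0,-0.8,0,0,0,10],
])

```text
clock: 10.05
ee_pos: [561.3, 130.7, 174.2]
ee_rot: [0.677, 0.205, -0.677, 0.205]
force: [-1.3, -0.2, 1.3]
finger_gap: 0.22
```

Emit:
arm_command([
  [0,0,-0.3,0,0,0,10],
  [0,0,-0.5,0,0,0,10],
  [0,0,-0.5,0,0,0,10],
])

```text
clock: 10.35
ee_pos: [561.3, 130.6, 173.5]
ee_rot: [0.677, 0.205, -0.677, 0.205]
force: [-0.2, 0.0, 1.5]
finger_gap: 0.222
```

Emit:
arm_command([
  [0,0,6,0,0,0,10],
  [0,-23,9,0,0,0,10],
  [0,-46,9,0,0,0,10],
  [0,-46,5,0,0,0,10],
  [0,-46,3,0,0,0,10],
  [0,-46,2.4,0,0,0,10],
  [0,-46,1.8,0,0,0,10],
  [0,-46,1.3,0,0,0,10],
  [0,-46,0.9,0,0,0,10],
  [0,-46,0.5,0,0,0,10],
  [0,-46,0.1,0,0,0,10],
  [0,-46,-0.4,0,0,0,10],
])

```text
clock: 11.55
ee_pos: [561.3, 84.8, 173.3]
ee_rot: [0.677, 0.205, -0.677, 0.205]
force: [-0.8, 1.1, 2.2]
finger_gap: 0.222
```

Emit:
arm_command([
  [0,0,6,0,0,0,10],
  [12,12,8,0,0,0,10],
  [23,23,8,0,0,0,10],
  [23,23,4,0,0,0,10],
  [23,23,2.8,0,0,0,10],
  [23,23,2.2,0,0,0,10],
  [23,23,1.7,0,0,0,10],
  [23,23,1.2,0,0,0,10],
  [23,23,0.8,0,0,0,10],
  [23,23,0.4,0,0,0,10],
  [23,23,0,0,0,0,10],
  [23,23,-0.4,0,0,0,10],
])

```text
clock: 12.75
ee_pos: [584.4, 107.6, 173.1]
ee_rot: [0.677, 0.205, -0.677, 0.205]
force: [-2.7, -1.2, 2.9]
finger_gap: 0.222
```

Emit:
arm_command([
  [0,0,6,0,0,0,10],
  [-23,0,8,0,0,0,10],
  [-46,0,8,0,0,0,10],
  [-46,0,4,0,0,0,10],
  [-46,0,2.4,0,0,0,10],
  [-46,0,1.8,0,0,0,10],
  [-46,0,1.3,0,0,0,10],
  [-46,0,0.8,0,0,0,10],
  [-46,0,0.3,0,0,0,10],
  [-46,0,-0.2,0,0,0,10],
  [-46,0,-0.7,0,0,0,10],
  [-46,0,-1.2,0,0,0,10],
])

```text
clock: 13.95
ee_pos: [538.6, 107.6, 172.0]
ee_rot: [0.677, 0.205, -0.677, 0.205]
force: [-0.5, -0.0, 3.4]
finger_gap: 0.222
```

Emit:
arm_command([
  [0,0,6,0,0,0,10],
  [12,12,8,0,0,0,10],
  [23,23,8,0,0,0,10],
  [23,23,4.4,0,0,0,10],
  [23,23,2.8,0,0,0,10],
  [23,23,2.2,0,0,0,10],
  [23,23,1.6,0,0,0,10],
  [23,23,1,0,0,0,10],
  [23,23,0.4,0,0,0,10],
  [23,23,-0.2,0,0,0,10],
  [23,23,-0.2,0,0,0,10],
])

```text
clock: 15.05
ee_pos: [561.2, 130.5, 171.5]
ee_rot: [-0.677, -0.205, 0.677, -0.205]
force: [-2.3, -0.6, 2.9]
finger_gap: 0.223
```

Emit:
arm_command([
  [0,0,6,0,0,0,10],
  [0,-23,8,0,0,0,10],
  [0,-46,8,0,0,0,10],
  [0,-46,4,0,0,0,10],
  [0,-46,2.5,0,0,0,10],
  [0,-46,1.9,0,0,0,10],
  [0,-46,1.3,0,0,0,10],
  [0,-46,0.7,0,0,0,10],
  [0,-46,0.1,0,0,0,10],
  [0,-46,-0.5,0,0,0,10],
  [0,-46,-0.5,0,0,0,10],
])

```text
clock: 16.15
ee_pos: [561.3, 85.1, 171.0]
ee_rot: [0.677, 0.205, -0.677, 0.205]
force: [-0.6, 1.8, 1.4]
finger_gap: 0.223
```

Emit:
arm_command([
  [0,0,6,0,0,0,10],
  [12,12,8,0,0,0,10],
  [23,23,8,0,0,0,10],
  [23,23,4,0,0,0,10],
  [23,23,2.5,0,0,0,10],
  [23,23,1.9,0,0,0,10],
  [23,23,1.3,0,0,0,10],
  [23,23,0.7,0,0,0,10],
  [23,23,0.1,0,0,0,10],
  [23,23,-0.5,0,0,0,10],
  [23,23,-0.5,0,0,0,10],
])

```text
clock: 17.25
ee_pos: [584.2, 107.4, 170.5]
ee_rot: [-0.677, -0.205, 0.677, -0.205]
force: [-0.9, -1.3, 2.0]
finger_gap: 0.218
```

Emit:
arm_command([
  [0,0,6,0,0,0,10],
  [-23,0,8,0,0,0,10],
  [-46,0,8,0,0,0,10],
  [-46,0,4,0,0,0,10],
  [-46,0,2.5,0,0,0,10],
  [-46,0,1.9,0,0,0,10],
  [-46,0,1.3,0,0,0,10],
  [-46,0,0.7,0,0,0,10],
  [-46,0,0.1,0,0,0,10],
  [-46,0,-0.5,0,0,0,10],
  [-46,0,-0.5,0,0,0,10],
])

```text
clock: 18.35
ee_pos: [538.5, 107.6, 170.0]
ee_rot: [0.677, 0.205, -0.677, 0.205]
force: [-0.6, 0.3, 1.6]
finger_gap: 0.222
```

Emit:
arm_command([
  [0,0,6,0,0,0,10],
  [12,12,8,0,0,0,10],
  [23,23,8,0,0,0,10],
  [23,23,4,0,0,0,10],
  [23,23,2.5,0,0,0,10],
  [23,23,1.9,0,0,0,10],
  [23,23,1.3,0,0,0,10],
  [23,23,0.7,0,0,0,10],
  [23,23,0.1,0,0,0,10],
  [23,23,-0.5,0,0,0,10],
  [23,23,-0.5,0,0,0,10],
])

```text
clock: 19.45
ee_pos: [561.2, 130.5, 169.6]
ee_rot: [0.677, 0.205, -0.677, 0.205]
force: [-1.4, 0.0, 2.5]
finger_gap: 0.23
```

Emit:
arm_command([
  [0,0,6,0,0,0,10],
  [0,-23,8,0,0,0,10],
  [0,-46,8,0,0,0,10],
  [0,-46,4,0,0,0,10],
  [0,-46,2.5,0,0,0,10],
  [0,-46,1.9,0,0,0,10],
  [0,-46,1.3,0,0,0,10],
  [0,-46,0.7,0,0,0,10],
  [0,-46,0.1,0,0,0,10],
  [0,-46,-0.5,0,0,0,10],
  [0,-46,-0.5,0,0,0,10],
])

```text
clock: 20.55
ee_pos: [561.3, 85.1, 169.0]
ee_rot: [0.677, 0.205, -0.677, 0.205]
force: [-1.2, 2.4, 2.6]
finger_gap: 0.223
```

Emit:
arm_command([
  [0,0,6,0,0,0,10],
  [12,12,8,0,0,0,10],
  [23,23,8,0,0,0,10],
  [23,23,4,0,0,0,10],
  [23,23,2.5,0,0,0,10],
  [23,23,1.9,0,0,0,10],
  [23,23,1.3,0,0,0,10],
  [23,23,0.7,0,0,0,10],
  [23,23,0.1,0,0,0,10],
  [23,23,-0.5,0,0,0,10],
  [23,23,-0.5,0,0,0,10],
])

```text
clock: 21.65
ee_pos: [584.2, 107.5, 168.6]
ee_rot: [0.677, 0.205, -0.677, 0.205]
force: [-2.1, -0.6, 2.2]
finger_gap: 0.22
```

Emit:
arm_command([
  [0,0,6,0,0,0,10],
  [-23,0,8,0,0,0,10],
  [-46,0,8,0,0,0,10],
  [-46,0,4,0,0,0,10],
  [-46,0,2.5,0,0,0,10],
  [-46,0,1.9,0,0,0,10],
  [-46,0,1.3,0,0,0,10],
  [-46,0,0.7,0,0,0,10],
  [-46,0,0.1,0,0,0,10],
  [-46,0,-0.5,0,0,0,10],
  [-46,0,-0.5,0,0,0,10],
])

```text
clock: 22.75
ee_pos: [538.6, 107.6, 168.0]
ee_rot: [0.677, 0.205, -0.677, 0.205]
force: [-0.8, -0.4, 0.6]
finger_gap: 0.223
```

Still sliding freely. I'll run another identical round.

Emit:
arm_command([
  [0,0,6,0,0,0,10],
  [12,12,8,0,0,0,10],
  [23,23,8,0,0,0,10],
  [23,23,4,0,0,0,10],
  [23,23,2.5,0,0,0,10],
  [23,23,1.9,0,0,0,10],
  [23,23,1.3,0,0,0,10],
  [23,23,0.7,0,0,0,10],
  [23,23,0.1,0,0,0,10],
  [23,23,-0.5,0,0,0,10],
  [23,23,-0.5,0,0,0,10],
])

```text
clock: 23.85
ee_pos: [561.3, 130.5, 167.6]
ee_rot: [0.677, 0.205, -0.677, 0.205]
force: [-2.3, 0.1, 2.9]
finger_gap: 0.222
```

Emit:
arm_command([
  [0,0,6,0,0,0,10],
  [0,-23,8,0,0,0,10],
  [0,-46,8,0,0,0,10],
  [0,-46,4,0,0,0,10],
  [0,-46,2.5,0,0,0,10],
  [0,-46,1.9,0,0,0,10],
  [0,-46,1.3,0,0,0,10],
  [0,-46,0.7,0,0,0,10],
  [0,-46,0.1,0,0,0,10],
  [0,-46,-0.5,0,0,0,10],
  [0,-46,-0.5,0,0,0,10],
])

```text
clock: 24.95
ee_pos: [561.4, 85.1, 167.5]
ee_rot: [0.677, 0.205, -0.677, 0.205]
force: [-2.7, 1.4, 5.1]
finger_gap: 0.226
```

Emit:
arm_command([
  [0,0,6,0,0,0,10],
  [12,12,8,0,0,0,10],
  [23,23,8,0,0,0,10],
  [23,23,4,0,0,0,10],
  [23,23,2.5,0,0,0,10],
  [23,23,1.9,0,0,0,10],
  [23,23,1.3,0,0,0,10],
  [23,23,0.7,0,0,0,10],
  [23,23,0.1,0,0,0,10],
  [23,23,-0.5,0,0,0,10],
  [23,23,-0.5,0,0,0,10],
])

```text
clock: 26.05
ee_pos: [584.1, 107.4, 167.5]
ee_rot: [-0.677, -0.205, 0.677, -0.205]
force: [-4.6, -0.0, 8.8]
finger_gap: 0.221
```

Emit:
arm_command([
  [0,0,6,0,0,0,10],
  [-23,0,8,0,0,0,10],
  [-46,0,8,0,0,0,10],
  [-46,0,4,0,0,0,10],
  [-46,0,2.5,0,0,0,10],
  [-46,0,1.9,0,0,0,10],
  [-46,0,1.3,0,0,0,10],
  [-46,0,0.7,0,0,0,10],
  [-46,0,0.1,0,0,0,10],
  [-46,0,-0.5,0,0,0,10],
  [-46,0,-0.5,0,0,0,10],
])

```text
clock: 27.15
ee_pos: [539.3, 107.6, 167.4]
ee_rot: [0.677, 0.205, -0.676, 0.205]
force: [-2.9, 1.1, 8.9]
finger_gap: 0.218
```

Bottoming is felt: z stays at about 167.5 and the force rises to about 10 N. I'll confirm all round, pressing each side to the same depth.

Emit:
arm_command([
  [0,0,6,0,0,0,10],
  [12,12,8,0,0,0,10],
  [23,23,8,0,0,0,10],
  [23,23,4,0,0,0,10],
  [23,23,2.5,0,0,0,10],
  [23,23,1.9,0,0,0,10],
  [23,23,1.3,0,0,0,10],
  [23,23,0.7,0,0,0,10],
  [23,23,0.1,0,0,0,10],
  [23,23,0.1,0,0,0,10],
  [23,23,0.1,0,0,0,10],
])

```text
clock: 28.25
ee_pos: [561.1, 130.6, 167.4]
ee_rot: [0.677, 0.205, -0.677, 0.205]
force: [-4.3, 1.1, 9.8]
finger_gap: 0.228
```

Emit:
arm_command([
  [0,0,6,0,0,0,10],
  [0,-23,8,0,0,0,10],
  [0,-46,8,0,0,0,10],
  [0,-46,4,0,0,0,10],
  [0,-46,2.5,0,0,0,10],
  [0,-46,1.9,0,0,0,10],
  [0,-46,1.3,0,0,0,10],
  [0,-46,0.7,0,0,0,10],
  [0,-46,0.1,0,0,0,10],
  [0,-46,0,0,0,0,10],
  [0,-46,0,0,0,0,10],
])

```text
clock: 29.35
ee_pos: [561.4, 84.9, 167.3]
ee_rot: [0.677, 0.205, -0.677, 0.206]
force: [-3.8, -2.0, 10.1]
finger_gap: 0.223
```

Emit:
arm_command([
  [0,0,6,0,0,0,10],
  [12,12,8,0,0,0,10],
  [23,23,8,0,0,0,10],
  [23,23,4,0,0,0,10],
  [23,23,2.5,0,0,0,10],
  [23,23,1.9,0,0,0,10],
  [23,23,1.3,0,0,0,10],
  [23,23,0.7,0,0,0,10],
  [23,23,0.1,0,0,0,10],
  [23,23,0,0,0,0,10],
  [23,23,0,0,0,0,10],
])

```text
clock: 30.45
ee_pos: [584.0, 107.9, 167.3]
ee_rot: [0.677, 0.205, -0.677, 0.205]
force: [-4.2, 2.1, 9.9]
finger_gap: 0.223
```

Emit:
arm_command([
  [0,0,6,0,0,0,10],
  [-23,0,8,0,0,0,10],
  [-46,0,8,0,0,0,10],
  [-46,0,4,0,0,0,10],
  [-46,0,2.5,0,0,0,10],
  [-46,0,1.9,0,0,0,10],
  [-46,0,1.3,0,0,0,10],
  [-46,0,0.7,0,0,0,10],
  [-46,0,0.1,0,0,0,10],
  [-46,0,0,0,0,0,10],
  [-46,0,0,0,0,0,10],
])

```text
clock: 31.55
ee_pos: [539.1, 107.5, 167.4]
ee_rot: [0.677, 0.205, -0.676, 0.205]
force: [-3.4, -0.3, 11.3]
finger_gap: 0.223
```

The cup is solid on all four sides, at 167.3–167.4. Now I'll take the drift back to above the stand hole.

Emit:
arm_command([
  [0,0,20,0,0,0,10],
  [0,0,45,0,0,0,10],
  [-2,-40,45,0,0,0,10],
  [-3,-80,45,0,0,0,10],
  [-4,-120,45,0,0,0,10],
  [-6,-160,45,0,0,0,10],
  [-7,-190,45,0,0,0,10],
  [-7,-194,20,0,0,0,10],
  [-7,-194,-6,0,0,0,10],
  [-7,-194,-10,0,0,0,10],
  [-7,-194,-10,0,0,0,10],
])

```text
clock: 32.65
ee_pos: [530.9, -86.2, 155.0]
ee_rot: [-0.676, -0.205, 0.677, -0.204]
force: [0.0, -0.0, -0.8]
finger_gap: 0.222
```

Run:
```python
from h import *
from scipy.spatial.transform import Rotation as R
np.set_printoptions(precision=2,suppress=True)
im=grab_frame("wrist"); k=calibration("wrist"); s=grab_frame("scene"); o=observe(); print(o["clock"],o["ee_pos"],o["force"],o["ft_torque"])
M=R.from_quat(o["ee_rot"]).as_matrix()
t=o["ee_pos"]+M[:,0]*102.5; print("tip",t)
p=proj("wrist",t,k); q=proj("scene",t); print("px",p,q,"hole pred",proj("wrist",(531.5,-87.5,40),k),proj("scene",(531.5,-87.5,40)))
x,y=[int(v) for v in p]; a=cv2.resize(im[y-55:y+55,x-55:x+55,::-1],(400,400)); print("o",x-55,y-55)
x,y=[int(v) for v in q]; b=cv2.resize(s[y-30:y+30,x-30:x+30,::-1],(400,400)); print("o",x-30,y-30)
cv2.imwrite("pics/w4.png",np.hstack([a,b]))
```

```text
32.75 [532.17 -86.43 156.93] [ 0.19 -0.22 -1.81] [-0.06  0.02 -0.02]
tip [532.33 -86.5   54.43]
px [323.76 200.12] [258.98 194.83] hole pred [324.11 196.39] [259.25 199.45]
o 268 145
o 228 164
```

View pics/w4.png

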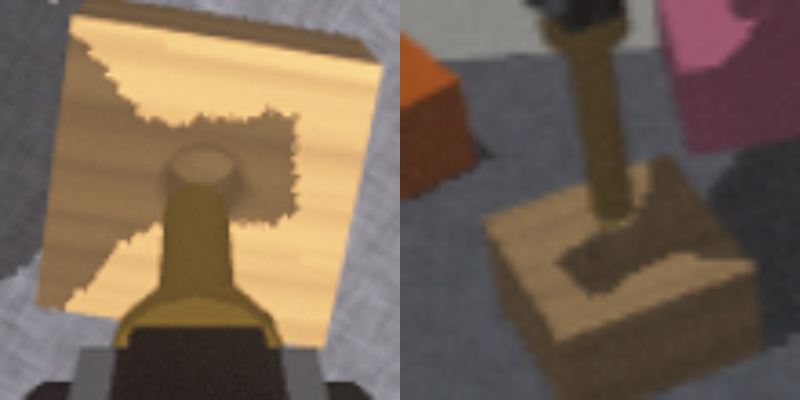

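Run:
```python
from h import *
np.set_printoptions(precision=1,suppress=True)
k=calibration("wrist"); th=np.linspace(0,2*np.pi,180); o=observe(); print(o["ee_pos"])
def circ(c,r): 
    P=(np.array([proj("wrist",(c[0]+r*np.cos(t),c[1]+r*np.sin(t),c[2]),k) for t in th])-[268,145])*400/110
    return P.min(0),P.max(0),P.mean(0)
print("tip",circ((532.3,-86.5,54.4),7)); print("hole",circ((531.5,-87.5,40),9))
f=lambda u,v:(268+u*.275,145+v*.275)
print("stand centre",onz("wrist",f(203.7,188),40,k), "hole by rim", onz("wrist",f(204,143),40,k)[:2])
# tip location from observed silhouette top (197,183)
print("tip top edge at z54.4",onz("wrist",f(197,183),54.4,k), "dir", onz("wrist",f(197,100),54.4,k)-onz("wrist",f(197,183),54.4,k))
```

```text
[532.2 -86.4 156.9]
tip (array([168.6, 170.7]), array([232.5, 231.7]), array([200.7, 201.2]))
hole (array([163.1, 150.3]), array([240.8, 224.7]), array([202.1, 187.5]))
stand centre [531.7 -87.9  40. ] hole by rim [540.7 -81.9]
tip top edge at z54.4 [535.4 -83.5  54.4] dir [15.4 10.3  0. ]
```

The wrist estimate puts the tip about 2–3 mm short of the hole centre in x, the same lean as before pressing, so nothing slipped. I'll shift +1.5 mm and lower gently.

Emit:
arm_command([
  [1.5,0.3,-3,0,0,0,10],
  [1.5,0.3,-7,0,0,0,10],
  [1.5,0.3,-11,0,0,0,10],
  [1.5,0.3,-14,0,0,0,10],
  [1.5,0.3,-17,0,0,0,10],
  [1.5,0.3,-18,0,0,0,10],
  [1.5,0.3,-18,0,0,0,10],
])

```text
clock: 33.45
ee_pos: [532.6, -86.0, 137.5]
ee_rot: [-0.677, -0.205, 0.677, -0.205]
force: [0.1, -0.9, -1.0]
finger_gap: 0.222
```

Emit:
arm_command([
  [0,0,-6,0,0,0,10],
  [0,0,-12,0,0,0,10],
  [0,0,-18,0,0,0,10],
  [0,0,-23,0,0,0,10],
  [0,0,-26,0,0,0,10],
  [0,0,-28,0,0,0,10],
  [0,0,-28,0,0,0,10],
])

```text
clock: 34.15
ee_pos: [532.6, -86.0, 109.5]
ee_rot: [-0.677, -0.205, 0.677, -0.205]
force: [0.4, -0.0, -1.6]
finger_gap: 0.223
```

Emit:
arm_command([
  [0,0,-0.5,0,0,0,10],
  [0,0,-1,0,0,0,10],
  [0,0,-1.5,0,0,0,10],
  [0,0,-1.5,0,0,0,10],
])

```text
clock: 34.55
ee_pos: [532.9, -86.1, 108.5]
ee_rot: [0.677, 0.205, -0.677, 0.205]
force: [0.4, -0.8, -0.2]
finger_gap: 0.224
```

Emit:
arm_command([
  [0,0,-0.3,0,0,0,10],
  [0,0,-0.3,0,0,0,30],
  [0,0,-0.3,0,0,0,50],
  [0,0,-0.3,0,0,0,70],
  [0,0,0,0,0,0,85],
  [0,0,0,0,0,0,85],
  [0,0,20,0,0,0,85],
  [0,0,50,0,0,0,85],
  [0,0,90,0,0,0,85],
  [0,0,130,0,0,0,85],
  [0,0,150,0,0,0,85],
  [0,0,150,0,0,0,85],
])

```text
clock: 35.75
ee_pos: [534.7, -86.8, 262.3]
ee_rot: [0.679, 0.203, -0.675, 0.207]
force: [-0.1, 0.2, 0.0]
finger_gap: 0.998
```

Run:
```python
from h import *
np.set_printoptions(precision=2,suppress=True)
im=grab_frame("wrist"); o=observe(); s=grab_frame("scene"); print(o["clock"],o["ee_pos"],o["force"],o["finger_gap"])
a=cv2.resize(im[40:260,160:420,::-1],(520,440)); b=cv2.resize(s[140:260,200:280,::-1],(293,440)); c=cv2.resize(s[165:235,310:385,::-1],None,fx=3.7,fy=3.7)
cv2.imwrite("pics/w5.png",np.hstack([a,cv2.resize(np.vstack([b[:,:278],cv2.resize(c,(278,260))]),(235,440))]))
```

```text
35.8 [533.52 -86.34 259.75] [ 0.36 -0.57 -1.1 ] 0.9922183622390925
```

View pics/w5.png

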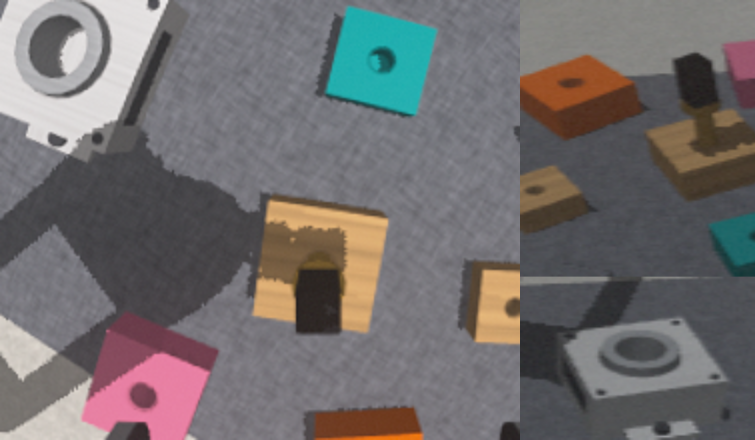

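The drift stands in its stand (crop 318,290), the gripper is clear, and the cup sits low and level in the housing.

```bash
python3 -c "
from workcell import *
print(job_done())"
```

```text
the job is handed in; nothing more can be done
None
```

The cup is seated on the shoulder and the drift is back in its stand. I handed the job in at about 36 s on the clock, against the 72 s limit.

- **Pressing:** I worked the cup down with the drift in alternating presses of about 2 mm at the four rim points (±x, ±y). The highest force I read at the end of a press was about 13 N, well under 25 N. Force was read only at the end of each press, so brief peaks in between are not recorded.
- **Seating:** In the last round all four points were solid at the same height (TCP z 167.3–167.4 mm, about 12 N). By the drift's heights, the cup sank about 7.5 mm, which should leave its rim 8–11 mm above the housing.
- **Tilt:** By touch it was about 0.045 rad at the start and, with all four heights within 0.1 mm, close to zero at the end.
- **Drift return:** The picture put the tip about 2–3 mm off the hole centre, so I shifted 1.5 mm before lowering it. It went in without side force, and the last picture shows it standing in the large wooden block.
- **Everything else:** The gripper is clear. I did not touch the other things on the mat, though the last crops do not show all of them.

No check failed. The camera estimates of the hole and cup centres disagreed with each other by 2–5 mm or so, and the touch readings settled the cup's height.

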